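Span the clear zone of a culture dish with spring calipers

TASK

Take the spring calipers off their rest and measure the largest clear circle on the culture dish that lies on the black mat: squeeze them until the two points stand over opposite edges of that circle, no more than a few millimetres above the dish and without leaning on it. Shift neither dish and leave the other things on the bench alone. Finish while still holding the calipers there in the fingers, squeezed to that gap and steady, so that I can read the scale.

Things in the scene. Friction and masses are not known exactly. Their poses are not given: they have to be found in the camera images.
- calipers: Loose steel spring calipers like big bent-tip tweezers, 175 mm, 90 g, level on the rest: two blades, 10 mm high on edge, joined at the heel in a V; a scale strip lies across them. Origin: blades' hinge axis at the heel, mid-height of the blades, 50 mm above the bench at the start; x along the middle line to the points, y to the left blade, z up. Released, the points are 52 mm apart.
- grip (a point): Midway between the ribbed finger grips, 80 mm along x from the heel origin; axes as calipers. Grips: 34 mm long, 10 mm high, 38.4 mm over their outer faces when released, 26.7 mm at a 30 mm point gap, 23.4 mm at 24 mm (gap changes 1.85 mm per mm). Balance point. The spring pushes back with about 6.5 N at a 30 mm gap, 8 N at 24 mm. 35 mm are free beside and 40 mm below.
- tip_l (a point): Lower end of the left (+y) point: 151 mm along x from the heel origin, 35 mm below it. The points (3 mm thick, in 8 mm collars) are turned down at a right angle from the blade ends.
- tip_r (a point): Lower end of the right (-y) point, the mirror image of tip_l.
- jaw_l (a joint): Angle by which the left blade is squeezed in from its released position (rad, 0 released); the right blade moves equally, both spring open when let go. Point gap = 52 mm - 302 mm x angle.
- rest: Fixed grey plastic rest: base plate 150 x 44 x 5 mm; rear post (x -90 to -76 mm) with a notch 26 mm wide for the heel; front bar (x 38 to 46 mm, 86 mm long, top 45 mm high) under the blades, with end stops. Post cheeks reach 52 mm, stops 50 mm high. Origin on the bench under the finger grips; x towards the points, z up.
- mat: Thin square matt black reading mat, 150 x 150 mm, flat on the bench. Origin at its centre. One of the two dishes lies near its middle.
- dish_a: Loose round clear culture dish lying upside down, 92 mm across (flat base on top 88 mm), 15 mm high. Through the base shows a pale growth layer with three dark clear circles, 30, 20 and 14 mm across, each with a 6 mm white paper disc at its middle. Origin: centre of the underside, z up.
- dish_b: Loose round clear culture dish lying upside down, 92 mm across (flat base on top 88 mm), 15 mm high. Through the base shows a pale growth layer with three dark clear circles, 24, 16 and 11 mm across, each with a 6 mm white paper disc at its middle. Origin: centre of the underside, z up.
- zone_a (a point): Centre of the largest clear circle (30 mm across) of dish_a, on the dish's top surface, 21 mm from the dish's centre.
- zone_b (a point): Centre of the largest clear circle (24 mm across) of dish_b, on the dish's top surface, 22 mm from the dish's centre.
- beaker: Loose small glass beaker, 50 mm across, 66 mm high. Origin at the centre of its underside.
- tubes: Loose white rack of capped sample tubes, 55 x 130 mm, 68 mm high. Origin at the centre of its underside.
- pen: Loose marker pen with black cap, 127 mm long, 13 mm thick, lying flat along its x. Origin under its middle.
Mind the look-alikes: they are no part of the job. What is shaped like the rest but orange or purple is not meant.

How it is judged (in metres and radians):
On the way:
1. the calipers are held in the fingers, lifted clear of the rest (height (world z) of calipers above 0.055 m and contact force between the fingers and calipers above 1 N and contact force between calipers and rest below 0.05 N), for 0.2 s.
At the end, for the whole second after the job is handed in: On the mat's dish both points are within 2.5 mm of the edge of the largest clear circle, gap within 2 mm of its diameter, 0 to 7 mm above the dish, pressing on it under 1 N; the calipers are carried by the fingers alone (over 1 N), off the rest, still, with a steady gap (((horizontal distance between dish_a and mat below 0.03 m and distance between tip_l and tip_r between 0.028 and 0.032 m and horizontal distance between tip_l and zone_a between 0.0125 and 0.0175 m and z of tip_l in the frame of dish_a between 0.0135 and 0.022 m and horizontal distance between tip_r and zone_a between 0.0125 and 0.0175 m and z of tip_r in the frame of dish_a between 0.0135 and 0.022 m and contact force between calipers and dish_a below 1 N) or (horizontal distance between dish_b and mat below 0.03 m and distance between tip_l and tip_r between 0.022 and 0.026 m and horizontal distance between tip_l and zone_b between 0.0095 and 0.0145 m and z of tip_l in the frame of dish_b between 0.0135 and 0.022 m and horizontal distance between tip_r and zone_b between 0.0095 and 0.0145 m and z of tip_r in the frame of dish_b between 0.0135 and 0.022 m and contact force between calipers and dish_b below 1 N)) and contact force between the fingers and calipers above 1 N and contact force between calipers and rest below 0.05 N and linear speed of calipers below 0.02 m/s and velocity of joint jaw_l between -0.03 and 0.03 rad/s); the arm keeps its last pose, push and grip.
It fails at once if a dish is shifted by more than 10 mm (distance of any of dish_a, dish_b from where it was at the start of the episode above 0.01 m).
It fails at once if the calipers press on a dish with more than 15 N (contact force between calipers and dish_a above 15 N or contact force between calipers and dish_b above 15 N).
It fails at once if the beaker, the tube rack or the pen is shifted by more than 20 mm (distance of any of beaker, tubes, pen from where it was at the start of the episode above 0.02 m).
It also fails if it takes over 45 s, if anything falls off the work surface, if the arm or the gripper's body presses on something with over 40 N, if the wrist force passes 120 N, or if a joint passes its speed limit or range.

ROBOT

A 6-joint arm with a two-finger parallel gripper is mounted at the origin on the work surface. World frame = base frame: x ahead of the robot, y to its left, z up, the work surface at z = 0. Lengths are in mm, angles in rad, forces in N, time in s.
With the tool pointing down it reaches from about 400 to 925 mm from the base axis. Payload 12.5 kg.
Tool frame: the origin (TCP) lies midway between the tips of the shut fingers; the grasp point (between the pads) lies 19 mm behind it; y points along the fingers, x is the direction in which the jaws open and shut, and the axes are right-handed (so a half turn about y gives the same grasp; the last joint's range is limited). The gripper opens to 95 mm and grips with 3 to 60 N. Pads are 20 mm wide; open, the fingers measure 119 mm over their backs; the gripper's body (75 mm by 180 mm) begins 59 mm behind the grasp point.
Start: joints at [-1.266, 0.491, 1.559, -0, 1.092, -0.106], TCP at [249.613, -573.01, 214.661] pointing down, gripper open.
Joint ranges: [-3.1, 3.1], [-0.84, 2.19], [0.05, 2.79], [-1.13, 4.28], [0.06, 2.93], [-2.69, 2.69]. Speed limits (rad/s): [2.22, 2.22, 2.79, 3.14, 3.14, 3.14].

INTERFACE

Orientations are given as [roll, pitch, yaw] about the fixed x, y, z axes, in that order (R = Rz(yaw) Ry(pitch) Rx(roll)).
In Python, from cell import env, vision, job gives the robot as it stands.
- The arm moves only by the shell command python3 -m crank 'ROWS' [OPENING]. ROWS is JSON, a list of rows, each a list of 6 numbers: the shift along the tool's x, y, z in mm, then the turn, a rotation vector about the tool's x, y, z in degrees. In form: [[x, y, z, rx, ry, rz], ...]. A call has 1 to 5 rows; each row is the pose to reach, as a shift and turn from the pose measured when the call began, along the tool's axes at that moment; what a row does not reach only later rows make up. A row lasts 1/10 s, in which the tool goes at most 50 mm and 8.59 degrees, less where a joint would pass 70% of its speed; a pose out of reach is approached as far as the arm can. A call with a gripper value outside its range is refused whole. OPENING is the opening, from 0 (shut) to 1 (fully open), set as the call begins (- or left out, the last holds). The fingers move at their own pace and stop on an object; the grip force is fixed at half the most. Time passes only in rows, so rows that repeat a pose let the fingers close. It gives the time, the measured TCP pose, the force and the opening at its end, in the units of the state.
- env.state(): the state, without advancing time (a new reading comes with each control period).
- vision.read_camera(name): name is "side" or "top" or "wrist"; returns (picture, depth): 400x640x3 uint8, blue, green, red; 400x640 float32, mm along the optical axis (not along the pixel's ray), 0 where there is no reading.
- vision.calibration(name): a dict with "vertical_fov" (degrees; the focal length in pixels is half the picture's height over the tangent of half this angle, whatever the lens; pixels are square), "cx", "cy" (the principal point, pixels), "pose" (4x4, takes a point from camera to world coordinates). Camera axes: x right, y down, z forward; pixel columns grow to the right and rows downward; lengths in mm; the calibration is good to about 2 mm. A picture is of the moment at which its call begins: read the wrist's pose just before it. calibration takes no time and is no camera call; for the wrist camera it gives the pose at the moment of the call.
- job.job_done(): hands the job in, once; it reports no verdict.
The state is a dict: "t": time; "joints": joint angles; "qvel": joint speeds; "tau": joint torques, N m; "eef_pos": TCP position; "tcp_rot": TCP orientation; "ft_force": force on the tool from outside, world axes, zero at the start; "moment": the same for the moment, N m; "opening": opening from 0.0 (shut) to 1.0 (fully open).
Only numpy, scipy, OpenCV 4.12 (cv2) and the standard library are available. Lean on these libraries where they do the work, as an engineer would, in place of code of your own. Each camera call takes 0.05 s, during which the arm holds its last target.

## Working session

There is one attempt and no reset: what is moved stays moved. The work goes in short steps, Python scripts to look and compute and a shell command to move; the robot and the scene stay as the last step left them, time stands still between calls to the robot, and variables do not carry over. Pictures are saved under pics/ and viewed, and the job is handed in when it is done.

```bash
ls; mkdir -p pics
python3 - <<'E'
from cell import env, vision, job
import cv2,numpy as np
print(env.state())
for n in ["top","side","wrist"]:
    c=vision.calibration(n); p,d=vision.read_camera(n)
    print(n,c); cv2.imwrite(f"pics/{n}0.png",p); np.savez(f"{n}0.npz",p=p,d=d,pose=c["pose"])
E
```

```text
pics
{'t': 0.0, 'joints': array([-1.26560159e+00,  4.91544062e-01,  1.55943842e+00, -9.24071741e-06,
        1.09168823e+00, -1.05600532e-01]), 'qvel': array([-0.0004542 , -0.00011845,  0.00225546,  0.00034365,  0.00065673,
        0.00137017]), 'tau': array([ 2.32571729e-04, -6.12649155e+01, -2.58181661e+01,  6.91829086e-02,
        4.82070073e-02, -9.98970881e-05]), 'eef_pos': array([ 249.53379934, -572.76791884,  214.07517247]), 'tcp_rot': array([-1.57069084e+00,  1.07291420e-03, -1.15999673e+00]), 'ft_force': array([-0.32823349, -0.99489561, -1.56576118]), 'moment': array([ 0.01423457, -0.03016436, -0.00059981]), 'opening': 1.00034331171616}
top {'vertical_fov': 54.200959293075194, 'cx': 315.63935842557345, 'cy': 195.12439955368666, 'pose': array([[-1.50260060e-02, -9.89253063e-01,  1.45439322e-01,
         4.22905524e+02],
       [-9.99849903e-01,  1.36109531e-02, -1.07197530e-02,
        -2.36458244e+01],
       [ 8.62498067e-03, -1.45578567e-01, -9.89309098e-01,
         1.10092580e+03],
       [ 0.00000000e+00,  0.00000000e+00,  0.00000000e+00,
         1.00000000e+00]])}
sid
[... 181 characters left out ...]

       [-8.21869686e-02,  7.01184950e-01, -7.08226636e-01,
         7.51428727e+02],
       [ 1.17178525e-02, -7.09901757e-01, -7.04203228e-01,
         8.36925758e+02],
       [ 0.00000000e+00,  0.00000000e+00,  0.00000000e+00,
         1.00000000e+00]])}
wrist {'vertical_fov': 58.34180465363978, 'cx': 318.6602698338509, 'cy': 204.76388782460862, 'pose': array([[ 3.99613112e-01, -8.89494511e-01, -2.21605227e-01,
         3.12003056e+02],
       [-9.16682118e-01, -3.88235444e-01, -9.46949577e-02,
        -5.47372372e+02],
       [-1.80435855e-03,  2.40982895e-01, -9.70527686e-01,
         3.83385208e+02],
       [ 0.00000000e+00,  0.00000000e+00,  0.00000000e+00,
         1.00000000e+00]])}
```

View pics/top0.png

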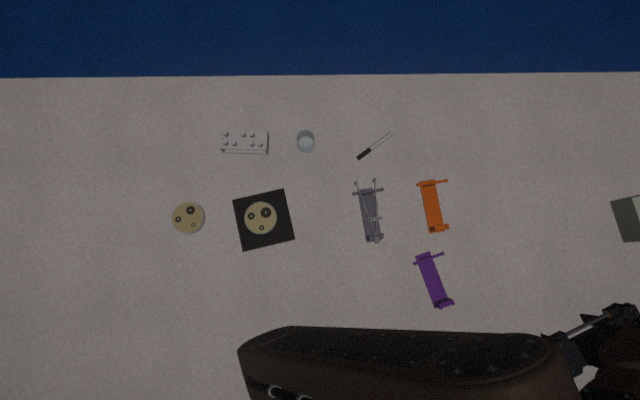

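View pics/side0.png

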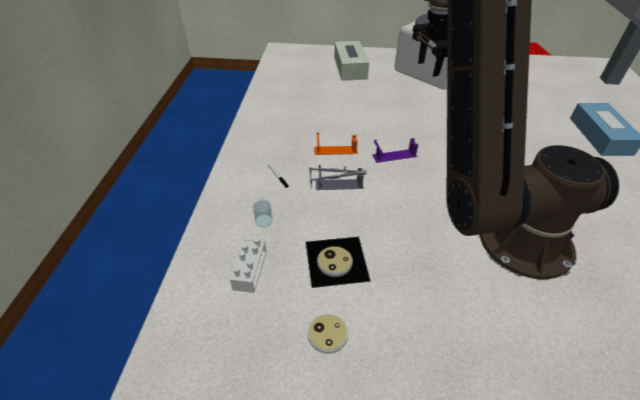

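View pics/wrist0.png

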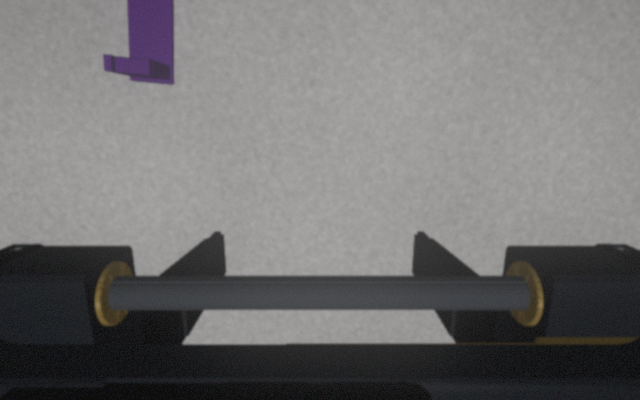

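The top view shows the calipers on the grey rest at (369,212), points towards the top of the picture (+x). The look-alikes are the orange rest at (432,206) and the purple one at (434,280), both empty. The black mat with its dish is at (263,218). The other dish, off the mat, is at (188,218).

```bash
cat > h.py <<'E'
import numpy as np,cv2
from scipy.spatial.transform import Rotation as R
def cal(c,h=400):
    f=h/2/np.tan(np.radians(c["vertical_fov"])/2); return f,c["cx"],c["cy"],np.array(c["pose"])
def ray(c,u,v,z):
    f,cx,cy,P=cal(c); d=P[:3,:3]@np.array([(u-cx)/f,(v-cy)/f,1.]); o=P[:3,3]
    return o+d*(z-o[2])/d[2]
def proj(c,p):
    f,cx,cy,P=cal(c); q=P[:3,:3].T@(np.asarray(p,float)-P[:3,3]); return np.array([cx+f*q[0]/q[2],cy+f*q[1]/q[2]])
def rot(s): return R.from_euler('xyz',s["tcp_rot"]).as_matrix()
def rel(s,p,Rt):
    "shift in tool axes, rotvec deg"
    A=rot(s); return A.T@(np.asarray(p,float)-s["eef_pos"]), np.degrees(R.from_matrix(A.T@Rt).as_rotvec())
E
python3 - <<'E'
from h import *
from cell import env,vision
c=vision.calibration("top")
for n,u,v,z in [("heel",374,240,50),("tipL",355,180,50),("tipR",374,180,50),("mat",263,219,0),("dish",261,217,15),("big",266,212,15),("dishoff",188,218,15),("beaker",305,141,0),("tubes",245,142,0),("pen",374,145,0)]:
    print(n,ray(c,u,v,z).round(0))
print(rot(env.state()).round(3))
p=cv2.imread("pics/top0.png")
a=cv2.resize(p[165:260,330:460],None,fx=6,fy=6,interpolation=cv2.INTER_CUBIC); cv2.imwrite("pics/c1.png",a)
a=cv2.resize(p[180:260,160:300],None,fx=5.5,fy=5.5,interpolation=cv2.INTER_CUBIC); cv2.imwrite("pics/c2.png",a)
E
```

```text
heel [ 454. -189.   50.]
tipL [ 618. -143.   50.]
tipR [ 617. -195.   50.]
mat [519. 114.   0.]
dish [523. 118.  15.]
big [537. 104.  15.]
dishoff [523. 320.  15.]
beaker [744.  -7.   0.]
tubes [743. 167.   0.]
pen [ 730. -207.    0.]
[[ 0.399 -0.     0.917]
 [-0.917  0.001  0.399]
 [-0.001 -1.     0.   ]]
```

View pics/c1.png

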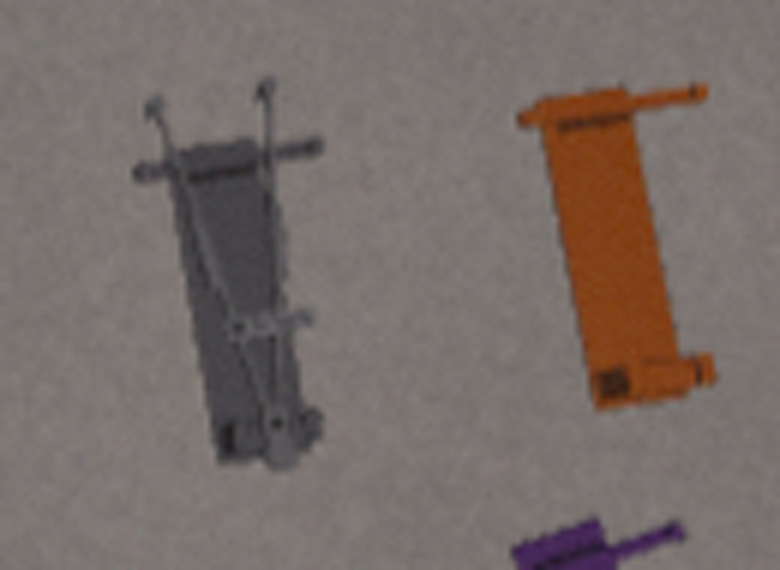

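View pics/c2.png

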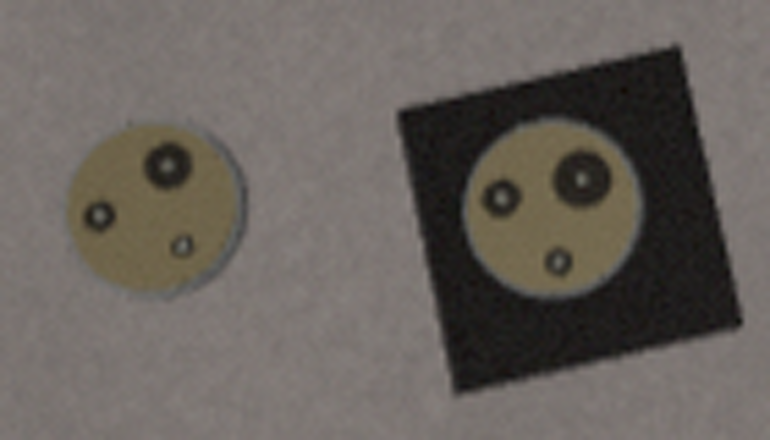

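The dish on the mat has its big circle at top-crop pixel (582,179). The ratio 57/180 × 92 gives about 29 mm, so this is dish_a with the 30 mm circle, and the target gap is 30 mm. The off-mat dish has a circle of about 24 mm, so it is dish_b. Next I move over the calipers for a closer look.

```bash
cat >> h.py <<'E'
def Rd(deg):
    a=np.radians(deg); z=np.array([np.cos(a),np.sin(a),0]); y=np.array([0,0,-1.]); x=np.cross(y,z); return np.stack([x,y,z],1)
E
python3 - <<'E'
from h import *
from cell import env
s=env.state(); print(rel(s,[530,-180,215],Rd(7)))
E
```

```text
(array([-248.16895657,   -0.53420326,  413.97934941]), array([ 6.95815080e-04,  1.65343794e+01, -4.72442490e-02]))
```

```bash
python3 -m crank '[[-25,0,41,0,3,0],[-50,0,83,0,7,0],[-75,0,125,0,10,0],[-100,0,167,0,13,0],[-124,0,207,0,16.5,0]]'
python3 - <<'E'
from h import *
from cell import env
s=env.state(); print(rel(s,[530,-180,215],Rd(7)))
E
```

```text
t: 0.65
eef_pos: [390.6, -374.7, 214.3]
tcp_rot: [-1.571, 0.001, -1.45]
ft_force: [0.6, -0.0, -0.6]
opening: 0.997
(array([-176.50298591,   -0.59798457,  161.77338736]), array([ 0.01112987, -0.09751915, -0.05519274]))
```

```bash
python3 -m crank '[[-35,0,32,0,0,0],[-70,0,65,0,0,0],[-106,0,97,0,0,0],[-141,0,130,0,0,0],[-176,0,162,0,0,0]]';  python3 -m crank '[[0,0,0,0,0,0],[0,0,0,0,0,0]]';python3 - <<'E'
from h import *
from cell import env,vision
s=env.state(); print(s["eef_pos"],s["qvel"].round(3))
c=vision.calibration("wrist");p,d=vision.read_camera("wrist")
cv2.imwrite("pics/w1.png",p); np.savez("w1.npz",p=p,d=d,c=np.array([c],dtype=object))
E
```

```text
t: 1.15
eef_pos: [531.2, -178.6, 214.4]
tcp_rot: [-1.571, 0.001, -1.45]
ft_force: [1.1, 0.0, 0.1]
opening: 1.0
t: 1.35
eef_pos: [531.4, -177.6, 214.1]
tcp_rot: [-1.572, 0.001, -1.448]
ft_force: [0.5, -0.6, -0.6]
opening: 1.001
[ 531.41249564 -177.61410042  214.08123272] [-0.047 -0.004  0.009 -0.003 -0.    -0.011]
```

View pics/w1.png

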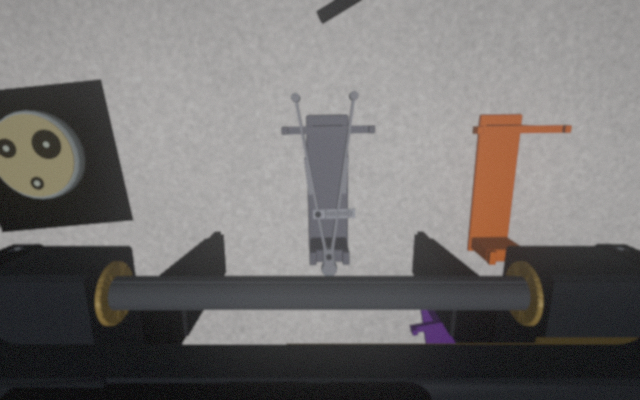

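Run:
```python
from h import *
p=cv2.imread("pics/w1.png")
cv2.imwrite("pics/c3.png",cv2.resize(p[85:285,260:400],None,fx=3,fy=3,interpolation=cv2.INTER_CUBIC))
c=np.load("w1.npz",allow_pickle=True)["c"][0]
hl=ray(c,328.5,257,55); a=ray(c,295.5,98,55); b=ray(c,353,96,55); m=(a+b)/2
print(hl,a,b,m,np.linalg.norm(a-b),np.linalg.norm(m-hl)); v=m-hl; print(np.degrees(np.arctan2(v[1],v[0]))); print(hl+80*v/np.linalg.norm(v))
```

```text
[ 466.54360372 -196.33402158   55.        ] [ 611.19554059 -148.18027153   55.        ] [ 619.07125318 -198.08947894   55.        ] [ 615.13339688 -173.13487524   55.        ] 50.52678332535463 150.3899166253491
8.873880364389422
[ 545.58602704 -183.99322275   55.        ]
```

View pics/c3.png

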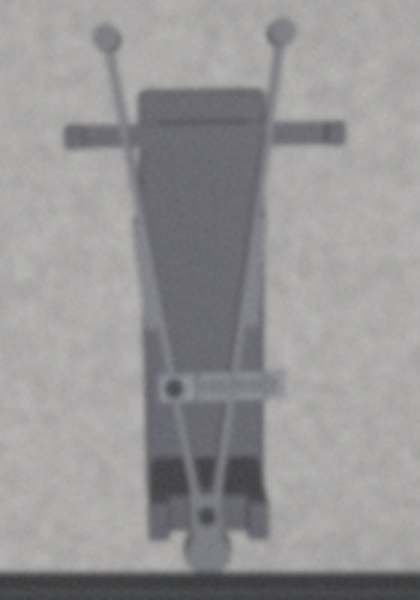

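The enlarged crop confirms the target. The steel V of the calipers sits on the grey rest: hinge screw at (329,257), points at (295.5,98) and (353,96), ribbed grips around row 176. The orange and purple rests are empty. The yaw is 8.9° and the grip is at about (545.6,-184).

Run:
```python
from h import *
from cell import env
s=env.state(); print(rel(s,[545.6,-184,90],Rd(8.9)))
```

```text
(array([  7.28389723, 124.10935826,  13.99714313]), array([ 0.04822785, -1.94526223, -0.06513383]))
```

```bash
python3 -m crank '[[4,30,7,0,-1,0],[7.3,65,14,0,-1.9,0],[7.3,100,14,0,-1.9,0],[7.3,124,14,0,-1.9,0],[7.3,124,14,0,-1.9,0]]' 0.7
python3 - <<'E'
from h import *
from cell import env,vision
s=env.state(); print(rel(s,[545.6,-184,31],Rd(8.9)))
c=vision.calibration("wrist");p,d=vision.read_camera("wrist")
cv2.imwrite("pics/w2.png",p)
for n,q in [("heel",[466.5,-196.3,55]),("grip",[545.6,-184,55]),("tcp",s["eef_pos"])]: print(n,proj(c,q))
E
```

```text
t: 1.9
eef_pos: [543.5, -184.9, 87.4]
tcp_rot: [-1.576, 0.004, -1.418]
ft_force: [0.8, 0.1, 0.6]
opening: 0.707
(array([-0.29462944, 56.35100497,  2.52317969]), array([ 0.3125397 , -0.16825364, -0.23955248]))
heel [316.25663101 348.02012356]
grip [315.81948294 229.934124  ]
tcp [316.06160561 254.31788983]
```

View pics/w2.png

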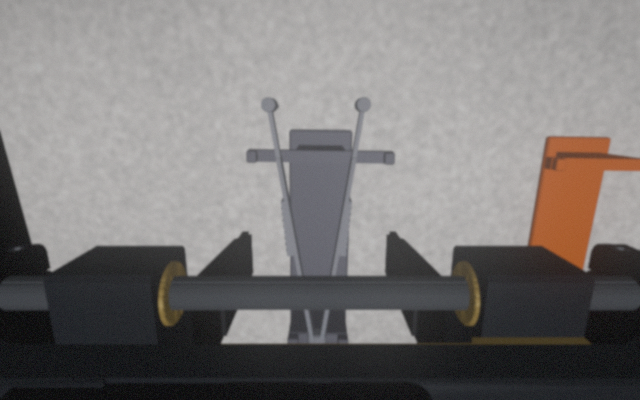

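The open fingers straddle the calipers and are centred on them: blade tips at (270,104) and (362,104), mid 316. I'll descend and close to about the 30 mm gap.

```bash
python3 -m crank '[[0,20,1.5,0.3,0,0],[0,40,2.5,0.3,0,0],[0,56,2.5,0.3,0,0],[0,56.4,2.5,0.3,0,0],[0,56.4,2.5,0.3,0,0]]' 0.7;  python3 - <<'E'
from h import *
from cell import env,vision
s=env.state(); print(rel(s,[545.6,-184,31],Rd(8.9)),s["ft_force"])
E
```

```text
t: 2.45
eef_pos: [547.3, -185.3, 34.4]
tcp_rot: [-1.567, 0.002, -1.419]
ft_force: [1.0, 0.2, -0.5]
opening: 0.694
(array([-1.56627241,  3.3909597 , -1.44153382]), array([-0.19873973, -0.19233023, -0.09728279])) [ 0.96325115  0.20956552 -0.4872756 ]
```

```bash
python3 -m crank '[[-1,3.4,-1.4,-0.2,0,0],[-1,3.4,-1.4,-0.2,0,0],[-1,3.4,-1.4,-0.2,0,0]]' 0.45;python3 -m crank '[[0,0,0,0,0,0],[0,0,0,0,0,0],[0,0,0,0,0,0],[0,0,0,0,0,0],[0,0,0,0,0,0]]' 0.29;  python3 - <<'E'
from h import *
from cell import env,vision
s=env.state(); print(rel(s,[545.6,-184,31],Rd(8.9)),s["ft_force"],s["opening"])
E
```

```text
t: 2.75
eef_pos: [545.9, -184.7, 31.7]
tcp_rot: [-1.57, 0.001, -1.419]
ft_force: [-0.3, 0.3, 0.3]
opening: 0.502
t: 3.25
eef_pos: [546.2, -184.7, 31.9]
tcp_rot: [-1.569, 0.001, -1.419]
ft_force: [1.2, 1.0, 4.7]
opening: 0.288
(array([-0.79622517,  0.9239872 , -0.52228608]), array([-0.07998485, -0.19012428, -0.04714146])) [1.2111961  0.97131182 4.73796876] 0.28784724980651694
```

```bash
python3 -m crank '[[0,-4,0,0,0,0],[0,-10,0,0,0,0],[0,-20,0,0,0,0],[0,-30,0,0,0,0],[0,-40,0,0,0,0]]';python3 -m crank '[[0,-20,0,0,0,0],[0,-30,0,0,0,0],[0,-30,0,0,0,0],[0,-30,0,0,0,0]]';  python3 - <<'E'
from h import *
from cell import env,vision
s=env.state(); print(s["eef_pos"],s["ft_force"],s["moment"],s["opening"])
for n in ["wrist","side"]:
    c=vision.calibration(n); p,d=vision.read_camera(n); cv2.imwrite(f"pics/{n}3.png",p)
    if n=="side": 
        u,v=proj(c,s["eef_pos"]).astype(int); cv2.imwrite("pics/s3c.png",cv2.resize(p[v-60:v+60,u-80:u+80],None,fx=5,fy=5,interpolation=cv2.INTER_CUBIC))
E
```

```text
t: 3.75
eef_pos: [546.2, -184.8, 73.1]
tcp_rot: [-1.569, 0.001, -1.419]
ft_force: [0.4, 0.2, -1.2]
opening: 0.289
t: 4.15
eef_pos: [546.0, -184.8, 102.9]
tcp_rot: [-1.569, 0.001, -1.419]
ft_force: [0.2, -0.4, -0.3]
opening: 0.293
[ 546.02951857 -184.76289574  102.91933549] [ 0.20881623 -0.41080091 -0.34932578] [-0.0018767   0.07460045 -0.02265838] 0.29262422428550194
```

View pics/wrist3.png

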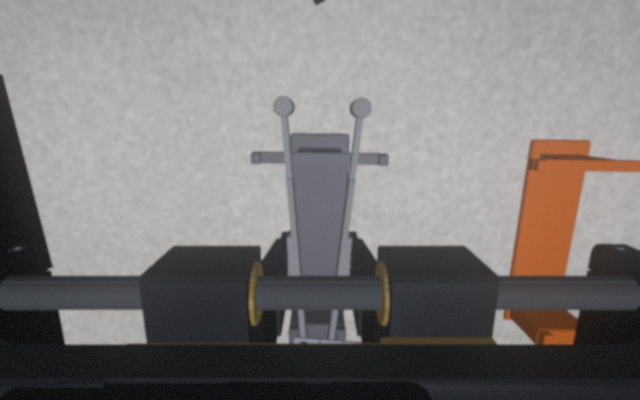

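View pics/s3c.png

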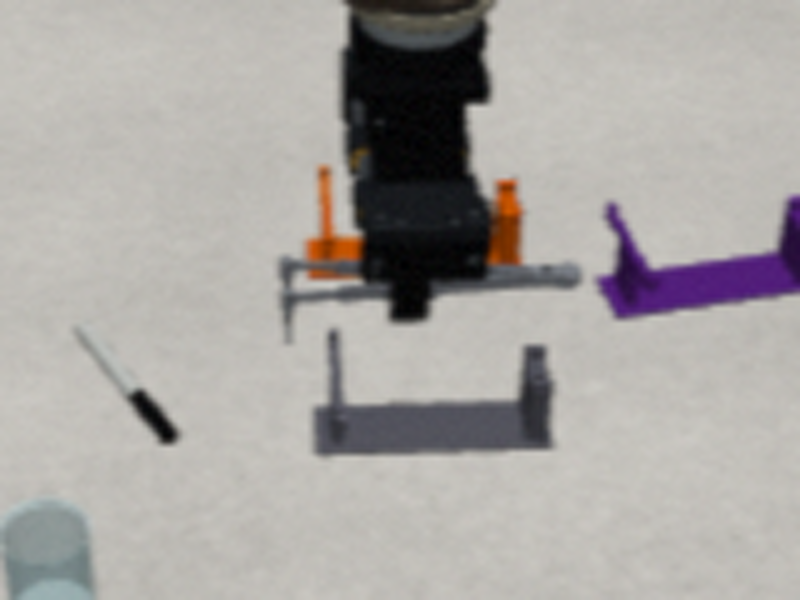

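The calipers are lifted and held, with the rest empty below them. The points' collars are at (283,106) and (361,107) in the wrist view.

```bash
cat >> h.py <<'E'
def meas(vision,env,thr=None):
    s=env.state(); c=vision.calibration("wrist"); p,d=vision.read_camera("wrist")
    return s,c,p,d
def cam2w(c,u,v,z):
    f,cx,cy,P=cal(c); return P[:3,:3]@np.array([(u-cx)/f*z,(v-cy)/f*z,z])+P[:3,3]
E
python3 - <<'E'
from h import *
from cell import env,vision
s,c,p,d=meas(vision,env); cv2.imwrite("pics/w4.png",p); np.savez("w4.npz",p=p,d=d,c=np.array([c],dtype=object))
# collars: depth between
m=((d>90)&(d<200)).astype(np.uint8); m[230:]=0
n,l,st,ce=cv2.connectedComponentsWithStats(m); print([(st[i].tolist(),ce[i].round(1).tolist()) for i in range(1,n) if st[i][4]>50])
cr=np.where(m==1,255,0).astype(np.uint8); cv2.imwrite("pics/m4.png",cr)
g=cv2.cvtColor(p,cv2.COLOR_BGR2GRAY)
C=cv2.HoughCircles(cv2.resize(g[90:125,265:385],None,fx=4,fy=4,interpolation=cv2.INTER_CUBIC),cv2.HOUGH_GRADIENT,1,100,param1=60,param2=12,minRadius=25,maxRadius=60)
print(C)
for u,v in [(283.5,106),(361,107)]:
    z=np.median(d[int(v)-3:int(v)+4,int(u)-3:int(u)+4]); print(z,cam2w(c,u,v,z))
print(s["eef_pos"])
cv2.imwrite("pics/c4.png",cv2.resize(p[90:230,260:390],None,fx=4,fy=4,interpolation=cv2.INTER_CUBIC))
E
```

```text
[([273, 96, 25, 134, 1207], [287.2, 153.9]), ([341, 97, 31, 133, 1239], [354.0, 155.1])]
[[[ 73.5  67.5  43.6]
  [380.5  70.5  43.8]]]
141.74643 [ 614.60542454 -161.4206084   124.66463301]
141.90796 [ 618.88334216 -191.80305795  124.52732707]
[ 545.83805631 -184.68791326  102.33296962]
```

View pics/c4.png

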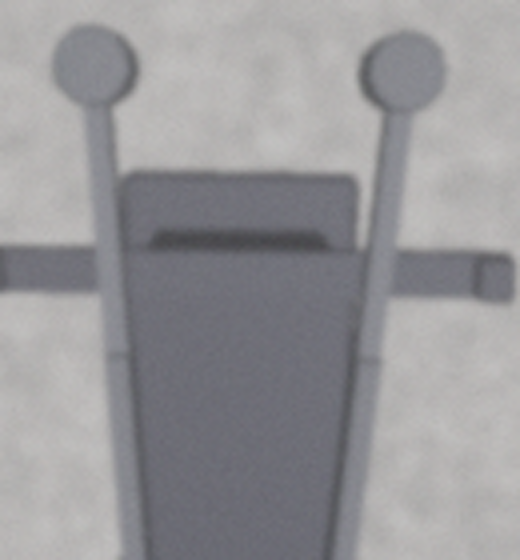

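Run:
```python
from h import *
from cell import env
q=np.load("w1.npz",allow_pickle=True); c=q["c"][0]; p=q["p"]; d=q["d"]
g=cv2.cvtColor(p,cv2.COLOR_BGR2GRAY)
C=cv2.HoughCircles(cv2.resize(g[85:110,280:370],None,fx=6,fy=6,interpolation=cv2.INTER_CUBIC),cv2.HOUGH_GRADIENT,1,100,param1=60,param2=10,minRadius=20,maxRadius=50)[0]
print(C)
for x,y,r in C[:2]:
    u,v=x/6+280,y/6+85; z=np.median(d[int(v)-1:int(v)+2,int(u)-1:int(u)+2]); print(u,v,z,cam2w(c,u,v,z))
f=cal(c)[0]; print("gap",abs(C[0][0]-C[1][0])/6*z/f)
s=env.state(); print(rel(s,[467,93,100],Rd(8.9)))
```

```text
Traceback (most recent call last):
TypeError: 'NoneType' object is not subscriptable
```

```bash
python3 -m crank '[[-28,0,-3,0,0,0],[-56,0,-6,0,0,0],[-84,0,-9,0,0,0],[-112,0,-12,0,0,0],[-140,0,-17,0,0,0]]' 0.285
```

```text
t: 4.8
eef_pos: [507.4, -47.9, 101.9]
tcp_rot: [-1.571, 0.002, -1.419]
ft_force: [-0.1, 0.4, -0.8]
opening: 0.285
```

Run:
```python
from h import *
from cell import env
s=env.state(); print(rel(s,[467,93,100],Rd(8.9)))
q=np.load("w1.npz",allow_pickle=True); c=q["c"][0]; p=q["p"]; d=q["d"]
g=cv2.cvtColor(p,cv2.COLOR_BGR2GRAY)
for x0 in (283,341):
    a=g[87:108,x0:x0+25].astype(float); w=(a<a.max()-45)
    t=cv2.threshold(g[87:108,x0:x0+25],0,255,cv2.THRESH_OTSU+cv2.THRESH_BINARY_INV)[1]
    t=cv2.morphologyEx(t,cv2.MORPH_OPEN,cv2.getStructuringElement(cv2.MORPH_ELLIPSE,(5,5)))
    m=cv2.moments(t,True); print(x0+m['m10']/m['m00'],87+m['m01']/m['m00'],m['m00'])
print(d[98,292:300],d[96,350:357])
```

```text
(array([-145.33980122,    2.1040459 ,  -18.61529316]), array([ 0.00871961, -0.20212545, -0.09466123]))
295.40506329113924 97.67088607594937 79.0
353.25882352941176 95.6470588235294 85.0
[315.0262  315.69254 315.08755 315.3037  315.3975  315.21405 315.61365
 318.51514] [315.75824 315.746   314.69577 314.57492 313.72156 316.94022 314.76645]
```

```bash
python3 -m crank '[[-29,0,-4,0,0,0],[-58,0,-8,0,0,0],[-87,0,-12,0,0,0],[-116,0,-15,0,0,0],[-145,0,-18.6,0,0,0]]' 0.284;python3 -m crank '[[0,0,0,0,0,0],[0,0,0,0,0,0]]'
python3 - <<'E'
from h import *
from cell import env,vision
s,c,p,d=meas(vision,env); cv2.imwrite("pics/w5.png",p); np.savez("w5.npz",p=p,d=d,c=np.array([c],dtype=object),e=s["eef_pos"],r=s["tcp_rot"])
print(s["eef_pos"],s["opening"])
E
```

```text
t: 5.3
eef_pos: [466.5, 93.7, 101.6]
tcp_rot: [-1.572, 0.002, -1.419]
ft_force: [1.1, 1.0, -0.6]
opening: 0.284
t: 5.5
eef_pos: [466.3, 94.1, 101.3]
tcp_rot: [-1.572, 0.002, -1.418]
ft_force: [-0.5, -0.3, -0.2]
opening: 0.283
[466.3083836   94.12332437 101.26738368] 0.2832988032523945
```

View pics/w5.png

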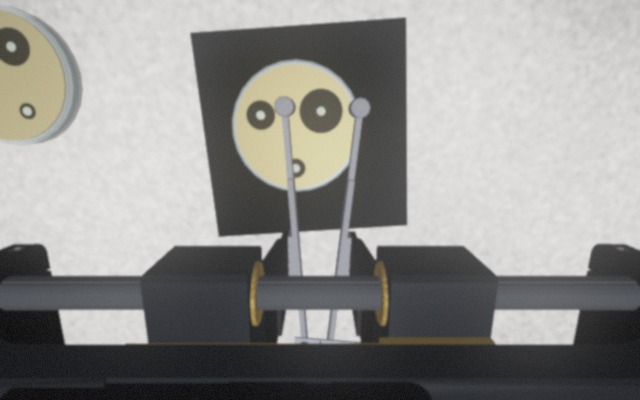

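Wrist view: collars at (284,106) and (360,107), straddling the biggest dark circle at (321,111) on the mat's dish. Now a fit of both.

```bash
cat > fit.py <<'E'
from h import *
def fit(c,p,d,circ,cols,zc=15.,rmin=10,rmax=60,tol=14):
    g=cv2.cvtColor(p,cv2.COLOR_BGR2GRAY)
    # dark circle: region dark around seed within dish (yellow)
    u,v=circ
    hsv=cv2.cvtColor(p,cv2.COLOR_BGR2HSV)
    t=((p[:,:,2].astype(int)-p[:,:,0])<25)&(g<110); t=t.astype(np.uint8)
    n,l,st,ce=cv2.connectedComponentsWithStats(t)
    # label: nearest component containing ring pixel at 8px from centre
    lab=np.bincount([l[int(v+7*np.sin(a)),int(u+7*np.cos(a))] for a in np.arange(0,6.3,.2)]); lab[0]=0; i=int(lab.argmax())
    cs,_=cv2.findContours((l==i).astype(np.uint8),cv2.RETR_EXTERNAL,cv2.CHAIN_APPROX_NONE)
    e=cv2.fitEllipse(max(cs,key=len)); print("ellipse",np.round(e[0],2),np.round(e[1],2),st[i])
    f=cal(c)[0]; zw=ray(c,*e[0],zc); 
    dep=np.linalg.norm(1); print("zone",zw.round(2),"dish depth z",cam2w(c,*e[0],np.median(d[int(e[0][1])-3:int(e[0][1])+4,int(e[0][0])-3:int(e[0][0])+4])).round(2))
    out=[]
    for (u,v) in cols:
        z0=np.median(d[int(v)-3:int(v)+4,int(u)-3:int(u)+4])
        w=24; m=(np.abs(d[int(v)-w:int(v)+w,int(u)-w:int(u)+w]-z0)<tol).astype(np.uint8)
        m=cv2.morphologyEx(m,cv2.MORPH_OPEN,cv2.getStructuringElement(cv2.MORPH_ELLIPSE,(13,13)))
        M=cv2.moments(m,True); uu,vv=int(u)-w+M['m10']/M['m00'],int(v)-w+M['m01']/M['m00']
        P=cam2w(c,uu,vv,z0); out.append(P); print("collar",round(uu,2),round(vv,2),M['m00'],z0.round(1),P.round(2))
    mid=(out[0]+out[1])/2; print("gap",np.linalg.norm(out[0]-out[1]).round(2),"mid-zone",(mid-zw).round(2),"dist",[np.linalg.norm((o-zw)[:2]).round(2) for o in out])
    return zw,mid
E
python3 - <<'E'
from fit import *
from cell import env
q=np.load("w5.npz",allow_pickle=True)
zw,mid=fit(q["c"][0],q["p"],q["d"],(321,111),[(284,106),(360,107)])
s=env.state(); 
print(rel(s,s["eef_pos"]+[zw[0]-mid[0],zw[1]-mid[1],0],rot(s))[0], rot(s).round(3).tolist())
E
```

```text
ellipse [320.54 110.32] [39.59 41.16] [ 301   90   40   42 1241]
zone [537.08 102.67  15.  ] dish depth z [537.09 102.67  14.33]
collar 285.98 102.58 150.0 141.7 [536.55 116.69 123.16]
collar 358.59 107.46 357.0 142.0 [539.1   87.99 123.24]
gap 28.81 mid-zone [  0.75  -0.33 108.2 ] dist [np.float64(14.03), np.float64(14.82)]
[-0.43623269  0.00165    -0.68771987] [[0.152, -0.002, 0.988], [-0.988, 0.001, 0.152], [-0.002, -1.0, -0.001]]
```

```bash
python3 - <<'E'
from h import *
q=np.load("w1.npz",allow_pickle=True); c=q["c"][0]; d=q["d"]
for u,v in [(295.4,97.7),(353.3,95.6),(328.5,257)]: print(cam2w(c,u,v,np.median(d[int(v)-1:int(v)+3,int(u)-1:int(u)+3])))
for u,v in [(250,60),(420,150),(324,180)]: print(cam2w(c,u,v,np.median(d[v-3:v+4,u-3:u+4])))
E
python3 -m crank '[[0,13,0,0,0,0],[-0.2,26,-0.3,0,0,0],[-0.4,39,-0.6,0,0,0],[-0.4,50,-0.7,0,0,0],[-0.4,50,-0.7,0,0,0]]'
python3 -m crank '[[0,0,0,0,0,0],[0,0,0,0,0,0]]'
python3 - <<'E'
from h import *
from cell import env,vision
s,c,p,d=meas(vision,env); cv2.imwrite("pics/w6.png",p); np.savez("w6.npz",p=p,d=d,c=np.array([c],dtype=object),e=s["eef_pos"],r=s["tcp_rot"])
print(s["eef_pos"],s["opening"],s["ft_force"])
cv2.imwrite("pics/c6.png",cv2.resize(p[40:230,220:420],None,fx=3.8,fy=3,interpolation=cv2.INTER_CUBIC))
s,c2=vision.read_camera("side"),vision.calibration("side"); p=s[0]
u,v=proj(c2,[537,103,20]).astype(int);cv2.imwrite("pics/s6.png",cv2.resize(p[v-40:v+40,u-55:u+55],None,fx=7,fy=7,interpolation=cv2.INTER_CUBIC))
E
```

```text
[ 611.45223913 -148.03631704   54.57494184]
[ 619.47290711 -198.35086389   54.40990953]
[ 466.84139162 -196.27684386   55.73749754]
[644.0301165  -95.05099171  -0.77560966]
[ 576.75703278 -281.50053426   -0.9476512 ]
[ 532.97103407 -184.0492969     4.1763919 ]
t: 6.05
eef_pos: [465.4, 93.2, 50.1]
tcp_rot: [-1.574, 0.002, -1.42]
ft_force: [0.0, -0.3, -0.7]
opening: 0.285
t: 6.25
eef_pos: [465.7, 93.0, 50.4]
tcp_rot: [-1.574, 0.002, -1.42]
ft_force: [0.1, 0.6, -0.5]
opening: 0.284
[465.65128704  92.9531351   50.38516621] 0.2835905398512077 [ 0.10439608  0.6348371  -0.50775351]
```

View pics/w6.png

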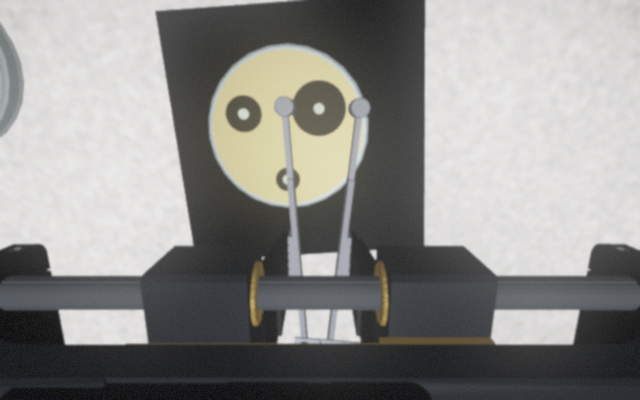

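View pics/s6.png

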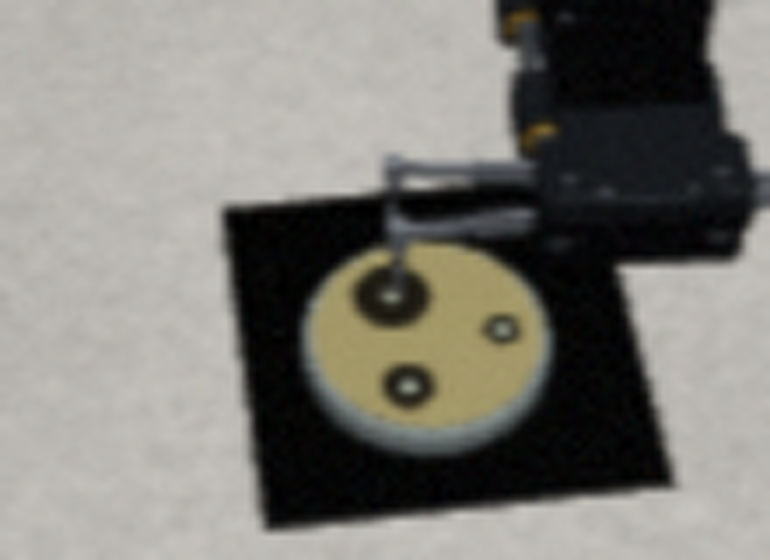

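Run:
```python
from fit import *
from cell import env
q=np.load("w6.npz",allow_pickle=True); p=q["p"]; d=q["d"]; c=q["c"][0]
zw,mid=fit(c,p,d,(319,108),[(284,106),(360,107)],tol=8)
g=cv2.cvtColor(p,cv2.COLOR_BGR2GRAY)
C=cv2.HoughCircles(cv2.resize(g[85:130,265:385],None,fx=4,fy=4,interpolation=cv2.INTER_CUBIC),cv2.HOUGH_GRADIENT,1,60,param1=60,param2=12,minRadius=30,maxRadius=50)
print(C[0]/4+[265,85,0])
for u,v in [(284,106.5),(360,107.5)]:
  print(cam2w(c,u,v,np.median(d[int(v)-3:int(v)+4,int(u)-3:int(u)+4])))
print(cam2w(c,300,150,d[150,300])) 
cv2.imwrite("pics/c6b.png",cv2.resize(p[40:180,240:400],None,fx=4.5,fy=4.2,interpolation=cv2.INTER_CUBIC))
```

```text
ellipse [318.56 107.4 ] [49.85 51.84] [ 293   82   52   52 1945]
zone [537.15 102.67  15.  ] dish depth z [537.16 102.67  14.58]
collar 283.6 104.94 264.0 141.9 [534.98 116.18  72.19]
collar 359.02 107.43 341.0 142.1 [538.54  86.48  72.19]
gap 29.91 mid-zone [-0.39 -1.34 57.19] dist [np.float64(13.68), np.float64(16.25)]
[[359.375      108.125       10.94999981]
 [283.625      106.125       10.05000019]
 [350.375       91.375        9.14999962]
 [333.375      109.625       12.07499981]]
[534.41481598 115.92754405  72.33903654]
[538.57160863  86.08968564  72.1910142 ]
[512.58092278 109.54408068  15.43603349]
```

View pics/c6b.png

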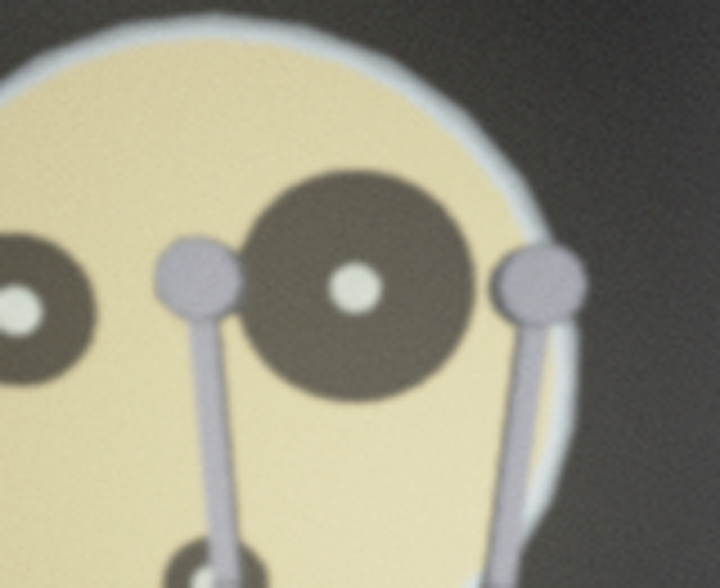

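```bash
python3 -m crank '[[-0.5,3,0.3,0,0,0],[-1.2,6,0.6,0,0,0],[-1.5,9,0.8,0,0,0],[-1.5,12,0.8,0,0,0],[-1.5,15,0.8,0,0,0]]' 0.281
python3 -m crank '[[0,0,0,0,0,0],[0,0,0,0,0,0],[0,0,0,0,0,0]]'
python3 - <<'E'
from fit import *
from cell import env,vision
s,c,p,d=meas(vision,env); np.savez("w7.npz",p=p,d=d,c=np.array([c],dtype=object),e=s["eef_pos"],r=s["tcp_rot"])
print(s["eef_pos"],s["opening"],s["ft_force"])
fit(c,p,d,(318,109),[(284,106),(360,107)],tol=8)
cv2.imwrite("pics/c7.png",cv2.resize(p[40:180,240:400],None,fx=4.5,fy=4.2,interpolation=cv2.INTER_CUBIC))
s,c2=vision.read_camera("side"),vision.calibration("side"); p=s[0]
u,v=proj(c2,[537,103,20]).astype(int);cv2.imwrite("pics/s7.png",cv2.resize(p[v-40:v+40,u-55:u+55],None,fx=7,fy=7,interpolation=cv2.INTER_CUBIC))
E
```

```text
t: 6.85
eef_pos: [466.2, 94.8, 35.2]
tcp_rot: [-1.574, 0.002, -1.42]
ft_force: [-0.9, 0.7, -0.5]
opening: 0.279
t: 7.15
eef_pos: [466.2, 94.8, 35.3]
tcp_rot: [-1.574, 0.002, -1.42]
ft_force: [-0.2, 0.3, -0.2]
opening: 0.282
[466.17776909  94.78072606  35.26273178] 0.28248020814649216 [-0.1823157   0.34533434 -0.24177265]
ellipse [321.93 108.42] [54.57 56.04] [ 294   80   57   57 2302]
zone [537.15 102.66  15.  ] dish depth z [537.16 102.66  14.23]
collar 284.52 106.06 340.0 142.0 [535.1  117.61  57.1 ]
collar 358.45 107.55 337.0 141.8 [538.95  88.58  57.34]
gap 29.29 mid-zone [-0.13  0.43 42.22] dist [np.float64(15.09), np.float64(14.2)]
```

View pics/c7.png

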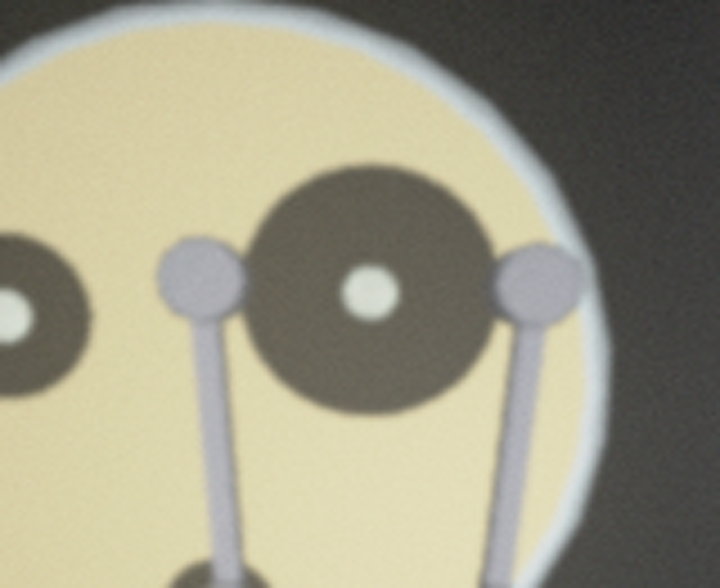

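View pics/s7.png

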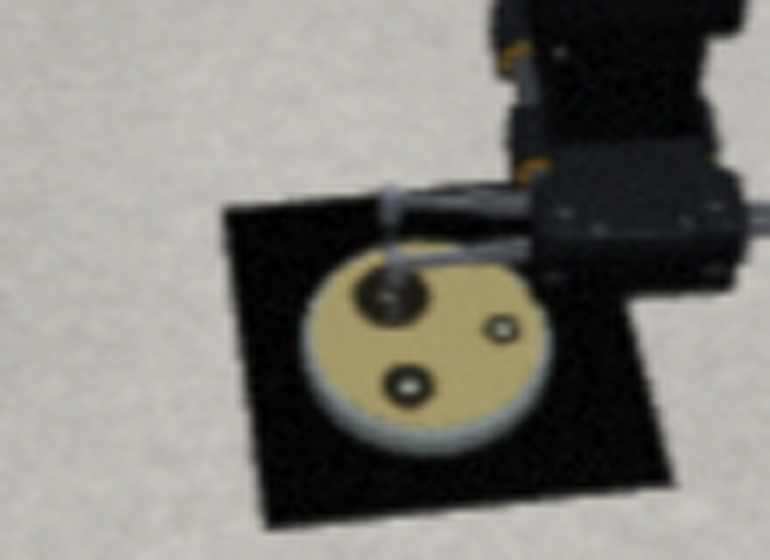

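```bash
python3 -m crank '[[0,0,0,0,0,0],[0,0,0,0,0,0],[0,0,0,0,0,0]]'
python3 - <<'E'
from h import *
from cell import env,vision,job
s=env.state(); print(s["eef_pos"],s["qvel"].round(3),s["opening"],s["ft_force"].round(2))
c=vision.calibration("side"); u0,v0=proj(c,[537,103,20]).astype(int)
for q in ([535.0,117.8,18],[537.15,102.66,15]): u,v=proj(c,q); print((u-u0+55)*7,(v-v0+40)*7)
E
```

```text
t: 7.55
eef_pos: [466.2, 94.8, 35.4]
tcp_rot: [-1.573, 0.002, -1.42]
ft_force: [-0.4, 0.1, -1.0]
opening: 0.279
[466.21442227  94.80459119  35.36179207] [0.001 0.001 0.001 0.    0.    0.001] 0.27894271708094154 [-0.35  0.1  -1.04]
387.69383315274473 319.0456220381351
384.6505583482352 291.52355081700387
```

The side view agrees: the left point's lower end is seen at about (398,318) in the crop, and (388,319) is predicted for a tip height of 18 mm. The arm is still, so I'm handing in.

```bash
python3 -c "
from cell import job
print(job.job_done())"
```

```text
the job is handed in; nothing more can be done
None
```

I took the calipers off the grey rest and squeezed them to about 30 mm. They are held still over the 30 mm circle of dish_a, the dish on the black mat. I handed the job in at about 7.6 s, and it reported no verdict.

What the last checks showed:
- **Gap:** the camera gave 29.3–30.2 mm. The finger opening implied about 30 mm.
- **Points against the circle:** they measured 15.1 and 14.2 mm from the circle's centre, where 15 mm is ideal.
- **Height:** the points are about 3 mm above the dish, and the side view agreed to within about 2 px of the original picture.
- **Contact and stillness:** wrist force was about 1 N or less, close to sensor noise, and the joints were at rest.

- **Disagreement:** the gap readings did not match exactly. Camera values came out 1–2 mm below the opening-based ones before I allowed for a 2% scale error, found from the known 52 mm released gap.
- **Not checked:** I did not separately measure whether the dishes or other objects had moved. The later pictures showed no sign of it.

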